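# Load the sample pail and hang it on the weighing hook

### The job

Get the brass plug weighed: while the pail's red bail is still folded down, take the brass plug from the blue rack and put it in the pail, then swing the bail fully upright with the pail still standing on the bench. Hang the pail by its bail on the scale's hook and let go of it, and only then push the scale's red-knobbed arrest lever all the way over towards the scale's column. Leave the other two plugs in the rack, and the brush and the white jar where they are.

Things in the scene. Friction and masses are not known exactly. Their poses are not given: they have to be found in the camera images.
- plug_brass: Brass-coloured solid cylinder, 24 mm diameter, 60 mm tall, about 0.23 kg, standing upright in one of the three holes of the rack (any of them); its lower 15 mm are in the hole, the upper 45 mm stand free. Origin: centre of its underside; z along its axis.
- plug_brass_center (a point): Centre of the brass plug, 30 mm above its underside.
- plug_dark: Near-black cylinder of the same size in another hole of the rack; to be left there. Origin: centre of its underside.
- plug_white: White ceramic cylinder of the same size in the third hole; to be left there. Origin: centre of its underside.
- rack: Fixed blue plastic block, 180 mm (its x) by 70 mm (its y) by 25 mm high, with a row of three 28 mm holes, 15 mm deep, at x = -55, 0 and 55 mm. Origin: centre of its underside on the bench.
- pail: Loose open round steel pail, 75 mm high, outer diameter 80 mm at the foot and 90 mm at the rim, wall 3 mm, floor 5 mm thick, about 0.22 kg without the bail. Origin: centre of its underside, z up. The bail's hinge line runs along the pail's y through (0, 0, 66 mm); the folded bail sticks out to the pail's -x side, beyond the wall.
- bail (a joint): Swing angle (rad) of the red wire bail about the pail's y axis. 0: folded on its stop, 10 degrees above level towards the pail's -x. 1.40: upright over the pail. 1.57: far stop, 10 degrees past upright. Light friction (about 0.012 N m) keeps it up within some 30 degrees of upright; farther down it falls back to 0.
- bail_crown (a point): Middle of the bail's crown bar (centre of the wire), 100 mm from the hinge line: the part that goes over the hook. Folded, it lies 98 mm to the pail's -x and 83 mm above the bench; upright, 166 mm above the pail's underside. Its attitude turns with the bail (equal to the pail's when folded).
- bail_hinge (a point): Middle of the bail's hinge line, on the pail's axis 66 mm above its underside. The bail, seen upright, is 5 mm wire, 40 g: legs at y = +-50 mm rise 30 mm, slope in to y = +-18 mm at 58 mm above the hinge, then form a loop with upright sides (41 mm wide outside, 31 inside) up to 90 mm, bevelled to the 16 mm wide crown flat at 100 mm
- scale: Fixed hanging scale: white base plate, 18 mm thick, reaching from x = -60 to 150 mm and y = -90 to 155 mm in its frame; a column 35 mm square at x = 110 mm; a grey head 70 x 80 x 50 mm on it (front face at x = 75 mm, top at z = 255 mm). Origin: on the bench, straight below point hook_seat; x points from the hook's tip towards the column (roughly away from the robot), z up.
- hook_seat (a point): Point on the axis of the scale's hook, 235 mm above the bench; axes as the scale's. The hook is an 8 mm round steel bar: level out of the head at x = 75 mm, over this point to x = -25 mm, there turning up to its tip at x = -40 mm, 24 mm above the bar's axis. A bail hung on the level bar has its crown's centre 6.5 mm above the bar's axis.
- arrest (a joint): Angle (rad) of the arrest lever. 0 to 0.2 at the start, leaning 0.5 rad (at 0) from upright towards the scale's -x; 1.0: all the way over, leaning 0.5 rad to +x, against its stop. It stays where it is left; less than 1 N at the knob moves it.
- arrest_tip (a point): Centre of the lever's red ball knob (26 mm diameter) on a 10 mm rod. The lever turns about an axis along the scale's y through (30, 120, 40 mm) of the scale's frame; the knob is 80 mm from it. Its grey block (70 x 50 x 25 mm) stands on the base plate.
- brush: Brush lying flat, 170 mm long, 42 mm wide, 20 mm high, bystander. Origin: its middle on the bench; x along its length.
- jar: White jar with a blue cap, 60 mm diameter, 70 mm high, bystander. Origin: centre of its underside.
Mind the look-alikes: they are no part of the job. There is more than one size of the plug_brass; the job needs the smaller.

How it is judged (in metres and radians):
On the way, in this order (a step that is already met when the one before it is completed fails the run):
1. the brass plug is inside the pail, let go of, the pail standing on the bench with its bail still down (x of plug_brass_center in the frame of pail between -0.04 and 0.04 m and y of plug_brass_center in the frame of pail between -0.04 and 0.04 m and z of plug_brass_center in the frame of pail between 0.01 and 0.06 m and contact force between the fingers and plug_brass below 0.05 N and height (world z) of pail below 0.012 m and value of joint bail below 0.5 rad), for 0.2 s.
2. the bail is upright (joint 1.15 to 1.6 rad) while the pail stands on the bench (value of joint bail between 1.15 and 1.6 rad and height (world z) of pail below 0.012 m and angle between pail's own z axis and vertical below 0.2 rad and x of plug_brass_center in the frame of pail between -0.04 and 0.04 m and y of plug_brass_center in the frame of pail between -0.04 and 0.04 m and z of plug_brass_center in the frame of pail between 0.01 and 0.06 m), for 0.2 s.
3. the pail hangs by its bail on the hook and the fingers have let go of it (x of bail_crown in the frame of hook_seat between -0.03 and 0.07 m and y of bail_crown in the frame of hook_seat between -0.02 and 0.02 m and z of bail_crown in the frame of hook_seat between -0.003 and 0.016 m and height (world z) of pail above 0.045 m and contact force between pail and scale above 1 N and contact force between the fingers and pail below 0.05 N and x of plug_brass_center in the frame of pail between -0.04 and 0.04 m and y of plug_brass_center in the frame of pail between -0.04 and 0.04 m and z of plug_brass_center in the frame of pail between 0.01 and 0.06 m), for 0.3 s.
4. the arrest lever is all the way over (above 0.85 rad) with the pail still hanging (value of joint arrest above 0.85 rad and x of bail_crown in the frame of hook_seat between -0.03 and 0.07 m and y of bail_crown in the frame of hook_seat between -0.02 and 0.02 m and z of bail_crown in the frame of hook_seat between -0.003 and 0.016 m and height (world z) of pail above 0.045 m and contact force between pail and scale above 1 N), for 0.2 s.
At the end, for the whole second after the job is handed in: The pail hangs still (below 0.08 m/s) on the hook bar by its crown, 20 mm or less off the bar sideways, over 45 mm above the bench and tilted under 0.5 rad, brass plug inside, fingers off it; the arrest lever is above 0.85 rad (all of step 4 and x of plug_brass_center in the frame of pail between -0.04 and 0.04 m and y of plug_brass_center in the frame of pail between -0.04 and 0.04 m and z of plug_brass_center in the frame of pail between 0.01 and 0.06 m and contact force between the fingers and pail below 0.05 N and angle between pail's own z axis and vertical below 0.5 rad and linear speed of pail below 0.08 m/s); the robot touches nothing.
It fails at once if another plug is disturbed (moved by over 15 mm) (distance of any of plug_dark, plug_white from where it was at the start of the episode above 0.015 m).
It fails at once if the brush or the jar is moved by over 40 mm (distance of any of brush, jar from where it was at the start of the episode above 0.04 m).
It fails at once if the pail is tipped over (tilt above 0.8 rad) (angle between pail's own z axis and vertical above 0.8 rad).
It also fails if it takes over 72 s, if anything falls off the work surface, if the arm or the gripper's body presses on something with over 40 N, if the wrist force passes 120 N, or if a joint passes its speed limit or range.

### The arm

A 7-joint arm with a two-finger parallel gripper is mounted at the origin on the work surface. World frame = base frame: x ahead of the robot, y to its left, z up, the work surface at z = 0. Lengths are in m, angles in degrees, forces in N, time in s.
With the tool pointing down it reaches from about 0.425 to 0.875 m from the base axis. Payload 4.7 kg.
Tool frame: the origin (TCP) lies on the centre line of the jaws, within the pads' length; the fingertips stand 8 mm ahead of it and the grasp point (between the pads) lies 11 mm behind it; z points along the fingers, y is the direction in which the jaws open and shut (so a half turn about z gives the same grasp; the last joint's range is limited). The gripper opens to 87 mm and grips with 3 to 60 N. Pads are 19 mm wide; open, the fingers measure 117 mm over their backs; the gripper's body (75 mm by 190 mm) begins 51 mm behind the grasp point.
Start: joints at [-68.062, 18.392, -4.016, 83.108, 1.295, 78.541, -3.26], TCP at [0.234, 0.606, 0.231] pointing down, gripper open.
Joint ranges: [-163.93, 163.93], [-17.29, 119.83], [-79.2, 71.16], [3.27, 140.29], [-89.18, 269.18], [5.43, 117.66], [-154.24, 154.24]. Speed limits (degrees/s): [147.25, 147.25, 180, 180, 180, 180, 180].

### API

Orientations are given as [roll, pitch, yaw] about the fixed x, y, z axes, in that order (R = Rz(yaw) Ry(pitch) Rx(roll)).
In Python, from cell import env gives the robot as it stands. The module is installed in compiled form; this text tells all that it offers.
- The arm moves only by the tool move_arm, never from a script. Its argument "steps" is a list of rows, each a list of 2 entries, a list of its own where there are three numbers: the shift along the tool's x, y, z in m, then the turn about the tool's z in rad. A call has 1 to 20 rows; each row is the pose to reach, as a shift and turn from the pose commanded when the call began, along the tool's axes at that moment; what a row does not reach only later rows make up. A row lasts 1/8 s, in which the tool goes at most 62.5 mm and 10.7 degrees, less where a joint would pass 70% of its speed; a pose out of reach is approached as far as the arm can. A call with a gripper value outside its range is refused whole. "hand" is the closure, from -1 (fully open) to 1 (shut), set as the call begins (left out, the last holds). The fingers move at their own pace and stop on an object; "squeeze" is the grip in N (left out, the last holds). Time passes only in rows, so rows that repeat a pose let the fingers close. It gives the time, the measured TCP pose, the force and the opening at its end, in the units of the state.
- env.get_obs(): the state, without advancing time (a new reading comes with each control period).
- env.read_camera(name): name is "scene" or "top" or "wrist"; returns (picture, depth): 400x640x3 uint8, red, green, blue; 400x640 float32, m along the optical axis (not along the pixel's ray), 0 where there is no reading.
- env.calibration(name): a dict with "intrinsics" (3x3 intrinsics, pixels), "D" ([k1, k2, p1, p2, k3] as OpenCV has them; the pictures are not rectified), "position" and "orientation" of the camera in the world; the wrist camera has in their place "mount" (4x4, takes a point from camera to tool coordinates, whose origin is the TCP and whose axes are the flange's). Camera axes: x right, y up, looking along -z (the intrinsics and any distortion apply to the point x, -y, -z); pixel columns grow to the right and rows downward; lengths in m; the calibration is good to about 2 mm. A picture is of the moment at which its call begins: read the wrist's pose just before it. calibration takes no time and is no camera call.
- env.sign_off(): hands the job in, once; it reports no verdict.
Trained networks look in the newest picture that a camera, given by its name, has taken for a name from the list of things; names that differ only in an ending like _2 or _b are one class to them, and where a whole thing is asked for, a point or a joint stands for the part that bears it (a point fixed in the world has none). Each returns a list of dicts, best first, with "conf" (0 to 1); they miss things now and then, are a little off and sometimes report something else, mostly with a low value. They report only what shows in the picture. A call takes as long as a camera call. They do not tell look-alikes from the thing itself.
- env.cut_out(camera, query): "region" (400x640 bool, what is visible of it) and "uv" ([column, row] in pixels, amid what is visible of it).
The state is a dict: "time_s": time; "qpos": joint angles; "joint_velocities": joint speeds; "effort": joint torques, N m; "tool_pos": TCP position; "tool_rot": TCP orientation; "force": force on the tool from outside, world axes, zero at the start; "wrist_torque": the same for the moment, N m; "grip_width": finger opening in m.
Only numpy, scipy, OpenCV 4.12 (cv2) and the standard library are available. Lean on these libraries where they do the work, as an engineer would, in place of code of your own. Each camera call takes 0.05 s, during which the arm holds its last target. There are 200 camera calls.

## Working session

There is one attempt and no reset: what is moved stays moved. The work goes in short steps, Python scripts to look and compute and a tool call to move; the robot and the scene stay as the last step left them, time stands still between calls to the robot, and variables do not carry over. Pictures are saved under pics/ and viewed, about 8 in all and at most 12, crops included, and the job is handed in when it is done.

Besides the shell and the picture viewer there is one more tool, called after "Call:" as name(argument=value, ...) on one line, values as JSON. move_arm: Moves the arm, as the interface text tells. Its arguments: {"type":"object","properties":{"steps":{"type":"array"},"hand":{"type":"number"},"squeeze":{"type":"number"}},"required":["steps"]}

```bash
mkdir -p pics
cat > h.py <<'E'
import numpy as np, cv2
from cell import env
from scipy.spatial.transform import Rotation as R
def cam(name):
    o=env.get_obs(); c=env.calibration(name); 
    if 'mount' in c:
        T=np.eye(4); T[:3,:3]=R.from_euler('xyz',o['tool_rot'],degrees=True).as_matrix(); T[:3,3]=o['tool_pos']
        T=T@np.array(c['mount'])
    else:
        T=np.eye(4); q=np.array(c['orientation']); 
        T[:3,:3]=q if q.shape==(3,3) else (R.from_euler('xyz',q,degrees=True).as_matrix() if q.size==3 else R.from_quat(q).as_matrix())
        T[:3,3]=c['position']
    im,d=env.read_camera(name)
    return im,d,np.array(c['intrinsics']),np.array(c['D'],float),T
def pts(uv,z,K,D,T):
    uv=np.asarray(uv,float).reshape(-1,1,2); n=cv2.undistortPoints(uv,K,D).reshape(-1,2); z=np.asarray(z).reshape(-1)
    P=np.c_[n[:,0]*z,-n[:,1]*z,-z]; return P@T[:3,:3].T+T[:3,3]
def cloud(d,K,D,T,mask=None):
    m=(d>0) if mask is None else mask&(d>0)
    r,c=np.nonzero(m); return np.c_[c,r],pts(np.c_[c,r],d[r,c],K,D,T)
def proj(P,K,D,T):
    p=(np.atleast_2d(P)-T[:3,3])@T[:3,:3]; p=p*[1,-1,-1]
    return cv2.projectPoints(p,np.zeros(3),np.zeros(3),K,D)[0].reshape(-1,2)
def save(im,n): cv2.imwrite('pics/'+n+'.png',cv2.cvtColor(im,cv2.COLOR_RGB2BGR))
E
python3 - <<'E'
from h import *
o=env.get_obs(); print({k:np.round(v,3) for k,v in o.items()})
for n in ['scene','top']:
    print({k:np.round(v,4).tolist() for k,v in env.calibration(n).items()})
    im,d,K,D,T=cam(n); save(im,n+'0'); np.savez(n+'0.npz',im=im,d=d,K=K,D=D,T=T)
    for q in ['plug_brass','plug_dark','plug_white','rack','pail','bail','scale','arrest','brush','jar']:
        for r in env.cut_out(n,q):
            if r['conf']<.3: continue
            u,P=cloud(d,K,D,T,r['region'])
            print(n,q,round(r['conf'],2),np.round(r['uv']), r['region'].sum(), np.round(np.median(P,0),3) if len(P) else None, np.round(np.percentile(P,[2,98],axis=0),3).tolist() if len(P) else None)
print(env.get_obs()['time_s'])
print(env.calibration('wrist'))
E
```

```text
{'time_s': np.float64(0.0), 'qpos': array([-68.061,  18.439,  -4.017,  83.173,   1.296,  78.541,  -3.262]), 'joint_velocities': array([ 0.037, -0.104, -0.008,  0.023,  0.022, -0.066, -0.014]), 'effort': array([ 0.0000e+00, -4.9129e+01, -4.0400e-01, -3.1253e+01, -6.4000e-02,
        4.4000e-02,  0.0000e+00]), 'tool_pos': array([0.234, 0.606, 0.229]), 'tool_rot': array([-1.79892e+02,  6.00000e-03,  1.58870e+02]), 'force': array([0.223, 0.128, 1.011]), 'wrist_torque': array([ 0.016, -0.038, -0.002]), 'grip_width': np.float64(0.087)}
{'intrinsics': [[441.9828, 0.0, 317.5528], [0.0, 441.9828, 200.7052], [0.0, 0.0, 1.0]], 'D': [0.0051, 0.0, 0.0, 0.0, 0.0], 'position': [1.1342, 0.4017, 0.8657], 'orientation': [46.6151, 1.0609, 122.0877]}
scene plug_brass 0.88 [194. 187.] 321 [ 0.534 -0.397  0.055] [[0.515, -0.417, 0.004], [0.543, -0.39, 0.086]]
scene plug_brass 0.71 [227. 189.] 168 [ 0.497 -0.309  0.049] [[0.459, -0.365, 0.007], [0.505, -0.301, 0.072]]
scene plug_dark 0.6 [213. 200.] 144 [ 0.553 -0.311  0.053] [[0.539, -0.327, 0.025], [0.56, -0.305, 0.072]]
scene plug_white 0.72 [214. 200.]
[... 2124 characters left out ...]
5]]
top jar 0.87 [269. 244.] 455 [0.425 0.124 0.069] [[0.396, 0.1, 0.01], [0.451, 0.152, 0.073]]
1.1
{'intrinsics': array([[313.0322791 ,   0.        , 323.93541289],
       [  0.        , 313.0322791 , 203.72805149],
       [  0.        ,   0.        ,   1.        ]]), 'D': array([-0.04745591,  0.        ,  0.        ,  0.        ,  0.        ]), 'mount': array([[ 4.03796403e-04,  9.62290522e-01,  2.72023505e-01,
         7.47350179e-02],
       [ 9.99999395e-01, -6.66815049e-04,  8.74459884e-04,
         8.72200480e-04],
       [ 1.02287383e-03,  2.72022988e-01, -9.62290210e-01,
        -1.54601854e-01],
       [ 0.00000000e+00,  0.00000000e+00,  0.00000000e+00,
         1.00000000e+00]])}
```

View pics/scene0.png

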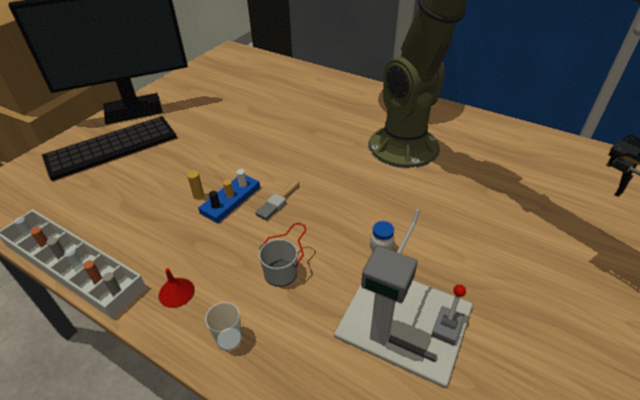

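View pics/top0.png

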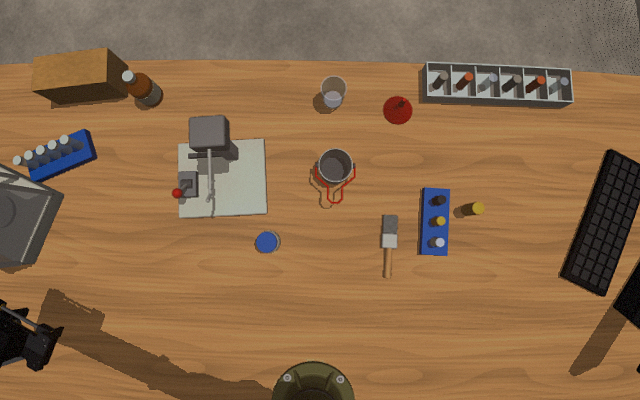

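Run:
```python
from h import *
def ld(n):
    f=np.load(n+'0.npz'); return [f[k] for k in ['im','d','K','D','T']]
def circ(xy):
    A=np.c_[2*xy,np.ones(len(xy))]; s=np.linalg.lstsq(A,(xy**2).sum(1),rcond=None)[0]; return s[:2],np.sqrt(s[2]+s[:2]@s[:2])
for n in ['scene','top']:
    im,d,K,D,T=ld(n); u,P=cloud(d,K,D,T); C=im[u[:,1],u[:,0]].astype(int)
    hsv=cv2.cvtColor(im,cv2.COLOR_RGB2HSV)[u[:,1],u[:,0]].astype(int)
    # plug tops
    for c in [(.491,-.31),(.44,-.307),(.547,-.312)]:
        m=(np.hypot(P[:,0]-c[0],P[:,1]-c[1])<.025)&(P[:,2]>.066)
        print(n,'top',m.sum(),P[m].mean(0).round(4),P[m].min(0).round(4),P[m].max(0).round(4),C[m].mean(0).round())
    m=(np.hypot(P[:,0]-.524,P[:,1]+.4)<.03)&(P[:,2]>.08); print('big',P[m].mean(0).round(3))
    red=((hsv[:,0]<8)|(hsv[:,0]>172))&(hsv[:,1]>130)&(hsv[:,2]>60)
    for nm,b in [('bail',(.45,.75,-.15,.06)),('knob',(.4,.8,.06,.5))]:
        m=red&(P[:,0]>b[0])&(P[:,0]<b[1])&(P[:,1]>b[2])&(P[:,1]<b[3])&(P[:,2]>.03)
        print(n,nm,m.sum(),P[m].mean(0).round(4),P[m].min(0).round(3),P[m].max(0).round(3))
        if nm=='bail': print(P[m][np.argsort(P[m][:,0])][::max(1,m.sum()//15)].round(3).tolist())
    m=(P[:,2]>.070)&(P[:,2]<.08)&(np.hypot(P[:,0]-.625,P[:,1]+.045)<.056)&~red
    if m.sum()>5: print(n,'rim',m.sum(),P[m].mean(0),circ(P[m][:,:2]),P[m].min(0),P[m].max(0))
    # head top & hook
    m=(P[:,2]>.25)&(P[:,2]<.26)&(P[:,1]>.1); print(n,'head',m.sum(),cv2.minAreaRect(P[m][:,:2].astype(np.float32)),P[m][:,2].mean())
    m=(P[:,2]>.215)&(P[:,2]<.275)&(P[:,1]>.1)
    from collections import Counter
    Q=P[m]; Q=Q[np.argsort(Q[:,0])]; print('hook',Q[:40:2].round(3).tolist())
    m=(abs(P[:,2]-.018)<.006)&(P[:,1]>.1)&(P[:,0]>.46); print('plate',cv2.minAreaRect(P[m][:,:2].astype(np.float32)))
    m=(abs(P[:,2]-.025)<.005)&(P[:,1]<-.25); print('rack',cv2.minAreaRect(P[m][:,:2].astype(np.float32)))
```

```text
scene top 44 [ 0.4929 -0.314   0.069 ] [ 0.4818 -0.3268  0.0663] [ 0.5046 -0.3029  0.0731] [162. 127.  53.]
scene top 41 [ 0.4383 -0.3111  0.0695] [ 0.4253 -0.3224  0.0663] [ 0.4507 -0.3001  0.0741] [165. 166. 155.]
scene top 47 [ 0.5482 -0.3159  0.0693] [ 0.5359 -0.3286  0.0663] [ 0.559  -0.305   0.0726] [42. 38. 35.]
big [ 0.528 -0.405  0.084]
scene bail 130 [ 0.5772 -0.0357  0.0774] [ 0.531 -0.092  0.065] [0.629 0.012 0.088]
[[0.531, -0.036, 0.082], [0.535, -0.054, 0.083], [0.538, -0.028, 0.082], [0.544, -0.056, 0.083], [0.551, -0.022, 0.084], [0.561, -0.06, 0.078], [0.567, -0.023, 0.08], [0.574, -0.022, 0.077], [0.58, -0.064, 0.076], [0.584, -0.009, 0.076], [0.588, -0.076, 0.073], [0.594, 0.003, 0.075], [0.6, 0.007, 0.073], [0.604, 0.009, 0.072], [0.612, 0.012, 0.07], [0.618, 0.01, 0.069], [0.627, 0.011, 0.065]]
scene knob 114 [0.5489 0.3538 0.1211] [0.535 0.342 0.11 ] [0.557 0.365 0.129]
scene rim 259 [ 0.62819732 -0.04227733  0.07402696] (array([ 0.62832723, -0.04078675]), np.float64(0.04475930760109534)) [ 0.57237453 -0.09265216  0.07004782] [0.67520063 0.01003533 0.07924689]

[... 2028 characters left out ...]
0.25468637862271387
hook [[0.204, 0.563, 0.23], [0.206, 0.562, 0.228], [0.209, 0.561, 0.229], [0.211, 0.56, 0.227], [0.212, 0.559, 0.225], [0.215, 0.556, 0.226], [0.216, 0.558, 0.231], [0.219, 0.557, 0.224], [0.222, 0.555, 0.235], [0.223, 0.556, 0.231], [0.223, 0.556, 0.223], [0.225, 0.553, 0.238], [0.225, 0.559, 0.223], [0.225, 0.555, 0.232], [0.226, 0.562, 0.235], [0.226, 0.556, 0.224], [0.226, 0.563, 0.238], [0.226, 0.558, 0.227], [0.227, 0.561, 0.23], [0.228, 0.56, 0.245]]
plate ((0.7021821737289429, 0.5537402033805847), (0.4588110148906708, 0.8076247572898865), 3.2796947956085205)
rack ((0.6146810054779053, -0.6025832891464233), (0.641887366771698, 0.6306092143058777), 88.7786636352539)
```

The scene picture shows two brass plugs. One stands alone at (194,187) in scene and (478,208) in top, and its top is 85 mm high, so it is the bigger look-alike. The other is in the blue rack's middle hole at (227,189) in scene and (441,220) in top, and its top is 70 mm high, so it is the right one. The pail is at (279,262) with its bail towards the robot, and the scale's hook runs from (211,210) to (210,150) in top. I'll check the choice in a close crop and refine the scale's position.

```bash
cat >> h.py <<'E'
def go(*wps):
    "print tool shifts from the present pose for world waypoints (x,y,z,yaw)"
    o=env.get_obs(); M=R.from_euler('xyz',o['tool_rot'],degrees=True).as_matrix(); p=np.array(o['tool_pos'])
    print('at',p.round(4),np.round(o['tool_rot'],2),'t',o['time_s'],'w',o['grip_width'],'F',np.round(o['force'],1))
    for w in wps:
        dy=(w[3]-o['tool_rot'][2]+180)%360-180
        print(w,'->',(M.T@(np.array(w[:3])-p)).round(4).tolist(),round(-np.radians(dy),3))
E
python3 - <<'E'
from h import *
for n in ['scene','top']:
    f=np.load(n+'0.npz'); im,d,K,D,T=[f[k] for k in ['im','d','K','D','T']]
    u,P=cloud(d,K,D,T)
    m=(P[:,0]>.45)&(P[:,0]<.75)&(P[:,1]>.12)&(P[:,1]<.42); Q=P[m]
    for nm,lo,hi in [('head',.25,.26),('plate',.014,.022)]:
        q=Q[(Q[:,2]>lo)&(Q[:,2]<hi)]; r=cv2.minAreaRect(q[:,:2].astype(np.float32)); print(n,nm,np.round(r[0],4),np.round(r[1],3),r[2])
    h=Q[(Q[:,2]>.225)&(Q[:,2]<.245)&(Q[:,0]<.62)&(abs(Q[:,1]-.235)<.03)]
    h=h[np.argsort(h[:,0])]; print(n,'bar',len(h),h[::max(1,len(h)//12)].round(3).tolist())
    t=Q[(Q[:,2]>.245)&(Q[:,0]<.56)]; print('tip',t[:6].round(3).tolist(),t.max(0) if len(t) else '')
f=np.load('scene0.npz'); a=cv2.resize(f['im'][160:230,170:290],None,fx=6,fy=6,interpolation=3)[:, :]
save(a,'crop1')
go((.45,.4,.36,180),(.58,.1,.36,180),(.4925,-.3147,.2,180))
E
```

```text
scene head [0.6086 0.2375] [0.187 0.08 ] 4.948864936828613
scene plate [0.5746 0.2605] [0.261 0.259] 4.533332824707031
scene bar 153 [[0.527, 0.232, 0.241], [0.531, 0.232, 0.242], [0.537, 0.229, 0.238], [0.545, 0.23, 0.237], [0.554, 0.236, 0.237], [0.562, 0.233, 0.24], [0.569, 0.236, 0.24], [0.576, 0.233, 0.24], [0.584, 0.239, 0.236], [0.591, 0.238, 0.239], [0.599, 0.235, 0.24], [0.606, 0.239, 0.24], [0.613, 0.24, 0.24]]
tip [[0.517, 0.228, 0.259], [0.515, 0.23, 0.258], [0.516, 0.232, 0.259], [0.519, 0.229, 0.258], [0.519, 0.231, 0.259], [0.517, 0.232, 0.258]] [0.5276144  0.23482164 0.25926717]
top head [0.6042 0.2363] [0.188 0.077] 4.580262184143066
top plate [0.5956 0.2692] [0.211 0.247] 4.503582000732422
top bar 145 [[0.526, 0.232, 0.243], [0.533, 0.23, 0.237], [0.54, 0.232, 0.238], [0.546, 0.235, 0.237], [0.552, 0.235, 0.239], [0.559, 0.231, 0.238], [0.566, 0.233, 0.235], [0.574, 0.232, 0.238], [0.583, 0.235, 0.238], [0.592, 0.238, 0.238], [0.601, 0.234, 0.237], [0.61, 0.235, 0.236], [0.619, 0.236, 0.235]]
tip [[0.526, 0.229, 0.245], [0.524, 0.233, 0.247], [0.524, 0.231, 0.246], [0.524, 0.228, 0.248], [0.524, 0.227, 0.246], [0.521, 0.232, 0.252]] [0.52597243 0.23297908 0.26135212]
at [0.2343 0.6063 0.2306] [179.99   0.   158.87] t 1.1 w 0.08695896147263843 F [-0.2  0.3  0.2]
(0.45, 0.4, 0.36, 180) -> [-0.2755, -0.1147, -0.1294] -0.369
(0.58, 0.1, 0.36, 180) -> [-0.5049, -0.3477, -0.1294] -0.369
(0.4925, -0.3147, 0.2, 180) -> [-0.5728, -0.7661, 0.0305] -0.369
```

View pics/crop1.png

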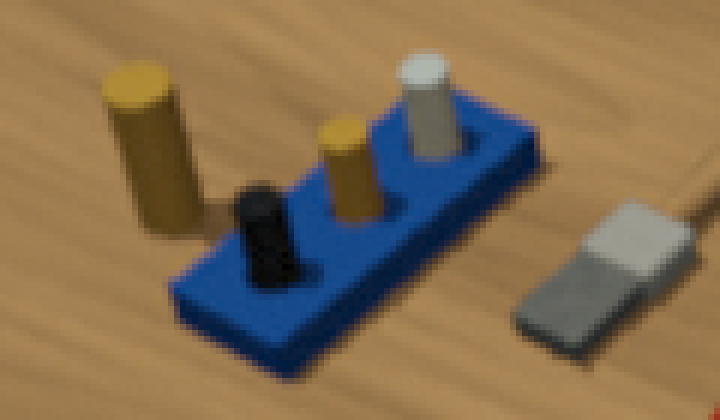

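The crop shows the small brass plug in the rack's middle hole (350,170), between the dark plug (265,235) and the white one (430,105). The bigger brass plug stands outside the rack at (150,150). I'm moving over the rack.

Call:
move_arm(steps=[[[0,0,-0.13],0],[[-0.2755,-0.1147,-0.13],-0.18],[[-0.2755,-0.1147,-0.13],-0.369],[[-0.2755,-0.1147,-0.13],-0.369],[[-0.2755,-0.1147,-0.13],-0.369],[[-0.2755,-0.1147,-0.13],-0.369],[[-0.505,-0.348,-0.13],-0.369],[[-0.505,-0.348,-0.13],-0.369],[[-0.505,-0.348,-0.13],-0.369],[[-0.505,-0.348,-0.13],-0.369],[[-0.505,-0.348,-0.13],-0.369],[[-0.573,-0.766,0.03],-0.369],[[-0.573,-0.766,0.03],-0.369],[[-0.573,-0.766,0.03],-0.369],[[-0.573,-0.766,0.03],-0.369],[[-0.573,-0.766,0.03],-0.369],[[-0.573,-0.766,0.03],-0.369],[[-0.573,-0.766,0.03],-0.369],[[-0.573,-0.766,0.03],-0.369],[[-0.573,-0.766,0.03],-0.369]], hand=-1)

```text
time_s: 3.6
tool_pos: [0.4909, -0.317, 0.1998]
tool_rot: [-180.0, -0.1, 179.7]
force: [1.1, 0.2, 0.5]
grip_width: 0.0871
```

Run:
```python
from h import *
print(np.round(env.get_obs()['qpos'],1))
im,d,K,D,T=cam('wrist'); save(im,'w1')
u,P=cloud(d,K,D,T)
for c in [(.4925,-.3147),(.437,-.312),(.547,-.317)]:
    m=(np.hypot(P[:,0]-c[0],P[:,1]-c[1])<.02)&(P[:,2]>.062)&(P[:,2]<.08)
    if m.sum(): print(m.sum(),P[m].mean(0).round(4),P[m].min(0).round(4),P[m].max(0).round(4),'minEnclosing',cv2.minEnclosingCircle(P[m][:,:2].astype(np.float32)))
go((.4925,-.3147,.044,180))
```

```text
[ -0.3  12.7  35.3  96.3  -7.5  73.5 126.3]
502 [ 0.4899 -0.3166  0.07  ] [ 0.4791 -0.3279  0.0623] [ 0.5021 -0.305   0.0726] minEnclosing ((0.4907618761062622, -0.31665822863578796), 0.011965133249759674)
549 [ 0.4357 -0.3138  0.0702] [ 0.4243 -0.3251  0.0629] [ 0.4473 -0.3027  0.0724] minEnclosing ((0.43587449193000793, -0.31362608075141907), 0.011991558596491814)
466 [ 0.5442 -0.3194  0.0696] [ 0.5338 -0.3307  0.0622] [ 0.5575 -0.3077  0.0721] minEnclosing ((0.5455544590950012, -0.31926313042640686), 0.012277808040380478)
at [ 0.4924 -0.3149  0.2004] [ 1.7997e+02 -3.0000e-02  1.7992e+02] t 3.65 w 0.08690446103046956 F [0.6 0.2 0.3]
(0.4925, -0.3147, 0.044, 180) -> [-0.0002, 0.0001, 0.1564] -0.001
```

View pics/w1.png

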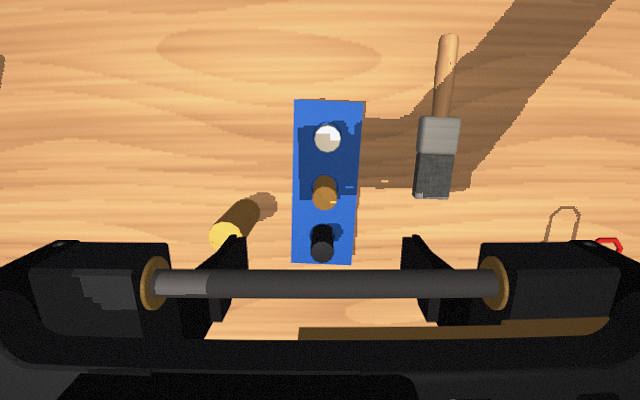

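The wrist view shows the brass plug centred under the jaws at (325,195), with the fingers clear of the neighbouring plugs and the tall look-alike at (228,235). I'm descending and gripping.

Call:
move_arm(steps=[[[0.0006,-0.001,0.06],0],[[0.0006,-0.001,0.12],0],[[0.0006,-0.001,0.156],0],[[0.0006,-0.001,0.156],0],[[0.0006,-0.001,0.156],0]], hand=-0.7)

```text
time_s: 4.28
tool_pos: [0.4941, -0.3154, 0.0466]
tool_rot: [-180.0, 0.2, -179.9]
force: [-0.0, -0.4, 0.7]
grip_width: 0.0743
```

Call:
move_arm(steps=[[[0,0,0],0],[[0,0,0],0],[[0,0,0],0],[[0,0,0],0],[[0,0,0],0],[[0,0,0],0],[[0,0,-0.02],0],[[0,0,-0.06],0],[[0,0,-0.1],0],[[0,0,-0.1],0]], hand=1, squeeze=25)

```text
time_s: 5.52
tool_pos: [0.4941, -0.3173, 0.1491]
tool_rot: [-179.8, 0.4, 180.0]
force: [-0.1, 0.3, -2.7]
grip_width: 0.0229
```

Run:
```python
from h import *
go((.627,-.0425,.15,180),(.627,-.0425,.044,180))
```

```text
at [ 0.4941 -0.3173  0.1491] [-179.85    0.4   180.  ] t 5.525 w 0.0229224339324764 F [-0.1  0.3 -2.7]
(0.627, -0.0425, 0.15, 180) -> [-0.1329, 0.2748, -0.0007] -0.0
(0.627, -0.0425, 0.044, 180) -> [-0.1321, 0.2751, 0.1053] -0.0
```

Call:
move_arm(steps=[[[-0.03,0.055,0],0],[[-0.056,0.11,0],0],[[-0.083,0.165,0],0],[[-0.109,0.22,0],0],[[-0.133,0.265,0],0],[[-0.133,0.275,0],0],[[-0.133,0.275,0.02],0],[[-0.133,0.275,0.04],0],[[-0.133,0.275,0.04],0]])

```text
time_s: 6.65
tool_pos: [0.6222, -0.0427, 0.1013]
tool_rot: [-180.0, -0.3, 179.8]
force: [-0.3, 0.0, -3.0]
grip_width: 0.0232
```

Run:
```python
from h import *
im,d,K,D,T=cam('scene'); 
u,P=cloud(d,K,D,T)
for n in 'top',:
    im2,d2,K2,D2,T2=cam('top'); 
save(np.hstack([cv2.resize(im[200:300,220:360],None,fx=2.8,fy=2.8),cv2.resize(im2[120:220,270:410],None,fx=2.8,fy=2.8)]),'p2')
go((.627,-.0425,.046,180))
```

```text
at [ 0.6245 -0.0422  0.104 ] [-1.7998e+02 -6.0000e-02  1.7989e+02] t 6.75 w 0.023656560326438945 F [ 0.9 -0.1 -2.2]
(0.627, -0.0425, 0.046, 180) -> [-0.0026, -0.0003, 0.058] -0.002
```

View pics/p2.png

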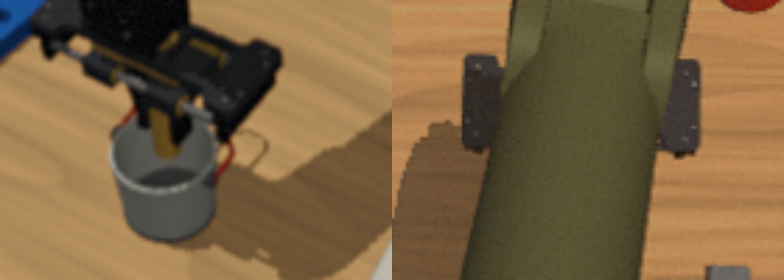

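The plug hangs inside the pail's rim, at about (165,130) in the left crop, with the bail still folded. I'm lowering it, releasing it, and rising.

Call:
move_arm(steps=[[[-0.002,0,0.02],0],[[-0.002,0,0.04],0],[[-0.002,0,0.057],0],[[-0.002,0,0.057],0],[[-0.002,0,0.057],0]])

```text
time_s: 7.38
tool_pos: [0.6274, -0.0408, 0.0477]
tool_rot: [-180.0, 0.0, -180.0]
force: [0.4, 0.5, -1.6]
grip_width: 0.0232
```

Call:
move_arm(steps=[[[0,0,0],0],[[0,0,0],0],[[0,0,0],0],[[0,0,-0.02],0],[[0,0,-0.05],0],[[0,0,-0.1],0],[[0.06,0,-0.15],0],[[0.12,0,-0.16],0],[[0.18,0,-0.16],0],[[0.18,0,-0.16],0],[[0.18,0,-0.16],0]], hand=0.3)

```text
time_s: 8.75
tool_pos: [0.4476, -0.0408, 0.2091]
tool_rot: [179.9, 0.2, -180.0]
force: [0.1, 0.1, 0.9]
grip_width: 0.0302
```

Run:
```python
from h import *
im,d,K,D,T=cam('wrist'); save(im,'w2')
im2,d2,K2,D2,T2=cam('top')
for im,d,K,D,T in [(im,d,K,D,T),(im2,d2,K2,D2,T2),cam('scene')]:
    u,P=cloud(d,K,D,T); hsv=cv2.cvtColor(im,cv2.COLOR_RGB2HSV)[u[:,1],u[:,0]].astype(int)
    near=(np.hypot(P[:,0]-.61,P[:,1]+.043)<.12)
    red=near&((hsv[:,0]<8)|(hsv[:,0]>172))&(hsv[:,1]>130)&(hsv[:,2]>60)&(P[:,2]>.05)&(P[:,2]<.1)
    Q=P[red]
    if len(Q)>5:
        loop=Q[(Q[:,0]<.565)&(Q[:,0]>.54)]
        print('bail',len(Q),Q.min(0).round(4),Q.max(0).round(4),'loop',loop.min(0).round(4),loop.max(0).round(4),'crown',Q[Q[:,0]<Q[:,0].min()+.007].mean(0).round(4))
    rim=near&~red&(P[:,2]>.07)&(P[:,2]<.08)&(np.hypot(P[:,0]-.627,P[:,1]+.043)<.053)
    q=P[rim]; A=np.c_[2*q[:,:2],np.ones(len(q))]; s=np.linalg.lstsq(A,(q[:,:2]**2).sum(1),rcond=None)[0]; print('rim',len(q),s[:2],np.sqrt(s[2]+s[:2]@s[:2]))
    br=(np.hypot(P[:,0]-.627,P[:,1]+.043)<.04)&(hsv[:,0]>12)&(hsv[:,0]<32)&(hsv[:,1]>110)
    if br.sum(): print('brass',br.sum(),P[br].mean(0).round(3),P[br].max(0).round(3))
go((.55,-.0425,.15,180))
```

```text
bail 370 [ 0.5551 -0.0913  0.0519] [0.6044 0.0086 0.0825] loop [ 0.5551 -0.0618  0.0782] [ 0.5649 -0.022   0.0825] crown [ 0.5585 -0.0407  0.0808]
rim 238 [ 0.62680717 -0.0420051 ] 0.042639742694053
brass 97 [ 0.617 -0.044  0.036] [ 0.628 -0.029  0.048]
bail 165 [ 0.5278 -0.094   0.0658] [0.6223 0.0097 0.0884] loop [ 0.5403 -0.0609  0.0768] [ 0.5648 -0.0226  0.0854] crown [ 0.5304 -0.042   0.0843]
rim 154 [ 0.62759178 -0.04275618] 0.0437220003832376
brass 98 [ 0.623 -0.04   0.051] [ 0.648 -0.028  0.068]
bail 123 [ 0.5307 -0.0914  0.0663] [0.6297 0.0125 0.0883] loop [ 0.5408 -0.0601  0.0773] [ 0.5643 -0.0201  0.0842] crown [ 0.5342 -0.0402  0.0849]
rim 248 [ 0.62926105 -0.04108041] 0.044224674426934917
brass 134 [ 0.631 -0.036  0.057] [ 0.641 -0.024  0.069]
at [ 0.4484 -0.0409  0.208 ] [-1.7996e+02  6.0000e-02 -1.8000e+02] t 8.9 w 0.030394657727336523 F [ 0.  -0.2 -0.3]
(0.55, -0.0425, 0.15, 180) -> [-0.1016, -0.0016, 0.0581] 0.0
```

View pics/w2.png

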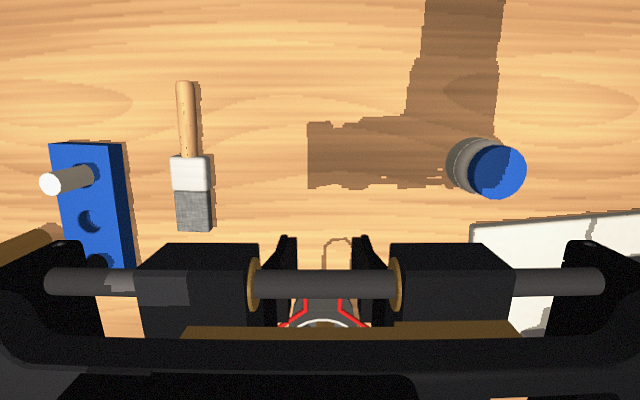

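The brass plug stands in the pail: its top is at about 65 mm and the middle hole of the rack is empty at (90,222). The bail loop is at (322,305), below the jaws. I'll grip the loop from outside at r = 80 mm and swing it.

Call:
move_arm(steps=[[[-0.05,0,0.03],0],[[-0.1,0,0.06],0],[[-0.1,0,0.1],0],[[-0.1,0,0.125],0],[[-0.1,0,0.139],0],[[-0.1,0,0.139],0],[[-0.1,0,0.139],0]], hand=-0.3)

```text
time_s: 9.78
tool_pos: [0.5481, -0.0408, 0.0696]
tool_rot: [180.0, 0.1, -180.0]
force: [0.9, -0.9, -0.1]
grip_width: 0.0565
```

Call:
move_arm(steps=[[[0,0,0],0],[[0,0,0],0],[[0,0,0],0],[[0,0,0],0],[[0,0,0],0]], hand=1, squeeze=4)

```text
time_s: 10.4
tool_pos: [0.5473, -0.0409, 0.0691]
tool_rot: [180.0, 0.0, -180.0]
force: [-1.0, -0.6, 4.8]
grip_width: 0.0405
```

Run:
```python
from h import *
im,d,K,D,T=cam('scene'); im2=cam('top')[0]
save(cv2.resize(im[190:310,200:360],None,fx=4,fy=4),'p3')
go((.5487,-.0415,.069,180))
```

```text
at [ 0.5473 -0.0409  0.069 ] [ 1.8e+02  3.0e-02 -1.8e+02] t 10.5 w 0.040692989831832636 F [-0.9  0.2  5.4]
(0.5487, -0.0415, 0.069, 180) -> [-0.0014, -0.0006, 0.0] 0.0
```

View pics/p3.png

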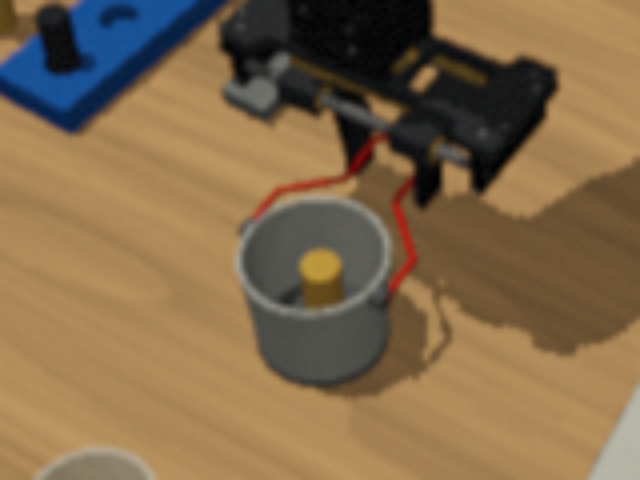

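The jaws hold the bail loop by its sides at 41 mm, and the plug stands in the pail at (320,275). I'm swinging the bail up.

Call:
move_arm(steps=[[[-0.0015,0,-0.007],0],[[-0.0036,0,-0.0135],0],[[-0.0063,0,-0.02],0],[[-0.0095,0,-0.026],0],[[-0.0133,0,-0.032],0],[[-0.0175,0,-0.0375],0],[[-0.0222,0,-0.0427],0],[[-0.0274,0,-0.0474],0],[[-0.033,0,-0.0516],0],[[-0.0388,0,-0.0554],0],[[-0.045,0,-0.0586],0],[[-0.0514,0,-0.0613],0],[[-0.058,0,-0.0634],0],[[-0.0649,0,-0.0649],0],[[-0.0718,0,-0.0658],0],[[-0.0795,0,-0.0661],0],[[-0.0795,0,-0.0661],0],[[-0.0795,0,-0.0661],0]])

```text
time_s: 12.75
tool_pos: [0.6266, -0.0407, 0.1346]
tool_rot: [180.0, 0.0, -180.0]
force: [-0.2, -0.7, -1.0]
grip_width: 0.0405
```

Run:
```python
from h import *
im,d,K,D,T=cam('scene')
save(cv2.resize(im[170:310,200:360],None,fx=4,fy=4),'p4')
u,P=cloud(d,K,D,T); hsv=cv2.cvtColor(im,cv2.COLOR_RGB2HSV)[u[:,1],u[:,0]].astype(int)
m=(np.hypot(P[:,0]-.61,P[:,1]+.043)<.13)&((hsv[:,0]<8)|(hsv[:,0]>172))&(hsv[:,1]>130)&(hsv[:,2]>60)&(P[:,2]>.03)
Q=P[m]; Q=Q[np.argsort(Q[:,2])]; print(len(Q),Q[::max(1,len(Q)//12)].round(3).tolist())
b=(np.hypot(P[:,0]-.627,P[:,1]+.043)<.06)&(P[:,2]<.08)&(P[:,2]>.068)&~m; q=P[b]; print(q.mean(0),q.min(0),q.max(0))
go((.6275,-.0415,.135,180))
```

```text
90 [[0.594, -0.025, 0.036], [0.632, 0.012, 0.078], [0.634, 0.011, 0.087], [0.633, 0.011, 0.096], [0.633, 0.003, 0.101], [0.633, -0.08, 0.107], [0.634, -0.004, 0.112], [0.632, -0.012, 0.115], [0.636, -0.012, 0.123], [0.634, -0.055, 0.143], [0.632, -0.055, 0.153], [0.637, -0.054, 0.161], [0.637, -0.047, 0.169]]
[ 0.6331209  -0.04198864  0.07311954] [ 0.58579038 -0.08983981  0.06807006] [0.67425567 0.01199963 0.07980942]
at [ 0.6265 -0.0407  0.1346] [ 1.7999e+02  1.0000e-02 -1.7999e+02] t 12.8 w 0.040647281516168685 F [ 0.3 -1.6 -0.6]
(0.6275, -0.0415, 0.135, 180) -> [-0.001, -0.0008, -0.0004] 0.0
```

View pics/p4.png

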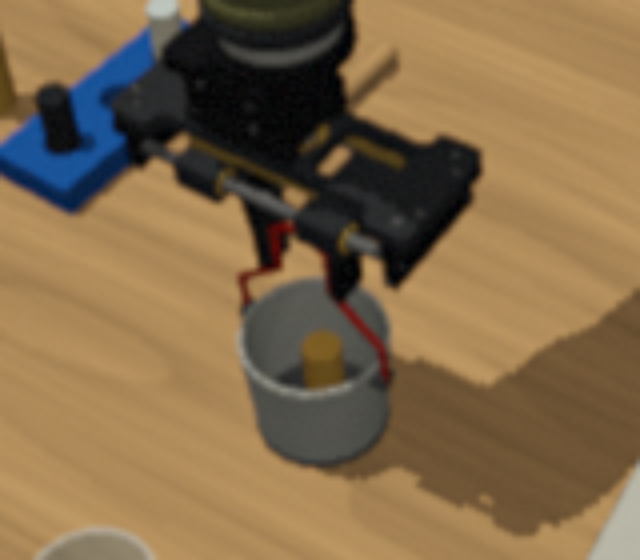

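The bail is upright at x ≈ 0.634, the pail is on the bench and the plug is inside at (320,355). I'm tightening the grip, lifting, and carrying the pail to the front of the hook.

Call:
move_arm(steps=[[[0,0,0],0],[[0,0,0],0],[[0,0,0],0],[[0,0,-0.005],0],[[0,0,-0.015],0],[[0,0,-0.03],0],[[0,0,-0.05],0],[[0,0,-0.07],0],[[0,0,-0.09],0],[[0,0,-0.104],0],[[0,0,-0.11],0],[[0,0,-0.11],0]], hand=1, squeeze=40)

```text
time_s: 14.3
tool_pos: [0.6266, -0.0407, 0.2448]
tool_rot: [180.0, 0.0, -180.0]
force: [0.4, -0.0, -4.7]
grip_width: 0.0395
```

Call:
move_arm(steps=[[[0.003,0.005,-0.11],0],[[0.01,0.016,-0.11],0],[[0.02,0.033,-0.11],-0.01],[[0.033,0.054,-0.11],-0.02],[[0.047,0.078,-0.11],-0.03],[[0.062,0.102,-0.11],-0.04],[[0.077,0.127,-0.11],-0.05],[[0.092,0.152,-0.11],-0.06],[[0.107,0.177,-0.11],-0.07],[[0.121,0.2,-0.11],-0.079],[[0.134,0.221,-0.11],-0.079],[[0.145,0.239,-0.11],-0.079],[[0.153,0.253,-0.11],-0.079],[[0.159,0.262,-0.11],-0.079],[[0.162,0.267,-0.11],-0.079],[[0.162,0.267,-0.11],-0.079],[[0.162,0.267,-0.11],-0.079],[[0.162,0.267,-0.11],-0.079]])

```text
time_s: 16.55
tool_pos: [0.4649, 0.2257, 0.3548]
tool_rot: [180.0, 0.0, -175.5]
force: [0.4, 0.2, -4.3]
grip_width: 0.0395
```

The second call's height counted from the new pose, so the pail is 110 mm higher than planned, which does no harm. Checking before I lower it.

```bash
cat > look.py <<'E'
from h import *
import sys
ims=[]
for n in ['scene','top']:
    im,d,K,D,T=cam(n); u,P=cloud(d,K,D,T); hsv=cv2.cvtColor(im,cv2.COLOR_RGB2HSV)[u[:,1],u[:,0]].astype(int)
    o=env.get_obs(); t=np.array(o['tool_pos'])
    m=(np.hypot(P[:,0]-t[0],P[:,1]-t[1])<.09)&((hsv[:,0]<8)|(hsv[:,0]>172))&(hsv[:,1]>130)&(hsv[:,2]>50)&(abs(P[:,2]-t[2])<.08)
    Q=P[m]; Q=Q[np.argsort(Q[:,2])]; print(n,len(Q),Q[::max(1,len(Q)//10)].round(3).tolist(), Q[-3:].round(3).tolist())
    ims.append(im)
save(cv2.resize(ims[0][150:390,270:510],None,fx=2.5,fy=2.5),sys.argv[1])
go((.4648,.2262,.2415,184.53),(.5695,.2345,.2415,184.53))
E
python3 look.py p5
```

```text
scene 216 [[0.468, 0.279, 0.292], [0.468, 0.279, 0.309], [0.47, 0.271, 0.322], [0.474, 0.192, 0.329], [0.474, 0.201, 0.337], [0.475, 0.209, 0.348], [0.474, 0.246, 0.362], [0.474, 0.247, 0.374], [0.477, 0.213, 0.381], [0.476, 0.216, 0.386], [0.474, 0.222, 0.389]] [[0.473, 0.225, 0.39], [0.474, 0.235, 0.39], [0.476, 0.234, 0.39]]
top 0 [] []
at [0.4647 0.2259 0.3547] [ 1.7999e+02  1.0000e-02 -1.7551e+02] t 16.65 w 0.03934702653485237 F [ 0.4 -0.3 -5.2]
(0.4648, 0.2262, 0.2415, 184.53) -> [-0.0001, 0.0003, 0.1132] -0.001
(0.5695, 0.2345, 0.2415, 184.53) -> [-0.1051, 0.0004, 0.1133] -0.001
```

View pics/p5.png

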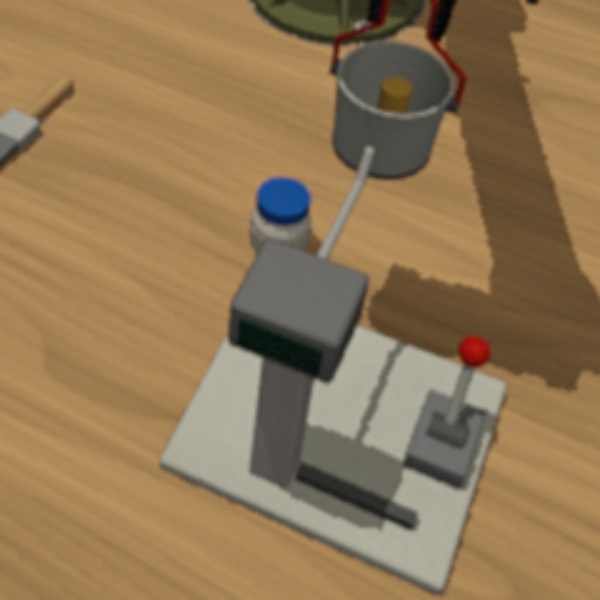

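The pail hangs level with the plug inside at (395,95), in front of the hook tip at (370,152). The crown lines up with the bar and sits about 33 mm above the TCP and 8 mm ahead of it. I'm lowering to threading height and then going over the tip.

Call:
move_arm(steps=[[[0,0,0.01],0],[[0,0,0.03],0],[[0,0,0.05],0],[[0,0,0.07],0],[[0,0,0.09],0],[[0,0,0.106],0],[[0,0,0.114],0],[[0,0,0.114],0],[[0,0,0.114],0]])

```text
time_s: 17.77
tool_pos: [0.465, 0.2265, 0.2415]
tool_rot: [180.0, 0.1, -175.5]
force: [-0.2, 0.7, -3.8]
grip_width: 0.0397
```

Call:
move_arm(steps=[[[-0.004,0,0],0],[[-0.012,0,0],0],[[-0.022,0,0],0],[[-0.032,0,0],0],[[-0.042,0,0],0],[[-0.052,0,0],0],[[-0.062,0,0],0],[[-0.072,0,0],0],[[-0.082,0,0],0],[[-0.09,0,0],0],[[-0.095,0,0],0],[[-0.097,0,0],0],[[-0.097,0,0],0],[[-0.097,0,0],0]])

```text
time_s: 19.52
tool_pos: [0.5609, 0.234, 0.2407]
tool_rot: [180.0, -0.0, -175.4]
force: [0.3, -0.6, -5.0]
grip_width: 0.0398
```

```bash
python3 look.py p6
```

```text
scene 136 [[0.569, 0.185, 0.181], [0.567, 0.287, 0.195], [0.565, 0.278, 0.209], [0.566, 0.269, 0.217], [0.567, 0.26, 0.224], [0.569, 0.254, 0.233], [0.57, 0.256, 0.247], [0.57, 0.257, 0.258], [0.568, 0.253, 0.265], [0.57, 0.243, 0.272], [0.568, 0.245, 0.275]] [[0.571, 0.243, 0.275], [0.569, 0.242, 0.276], [0.571, 0.244, 0.277]]
top 2 [[0.518, 0.283, 0.308], [0.519, 0.27, 0.321]] [[0.518, 0.283, 0.308], [0.519, 0.27, 0.321]]
at [0.561  0.234  0.2408] [ 179.99    0.   -175.45] t 19.625 w 0.03914030964836948 F [ 0.4  0.6 -4.3]
(0.4648, 0.2262, 0.2415, 184.53) -> [0.0965, -0.0001, -0.0007] 0.0
(0.5695, 0.2345, 0.2415, 184.53) -> [-0.0085, -0.0002, -0.0007] 0.0
```

View pics/p6.png

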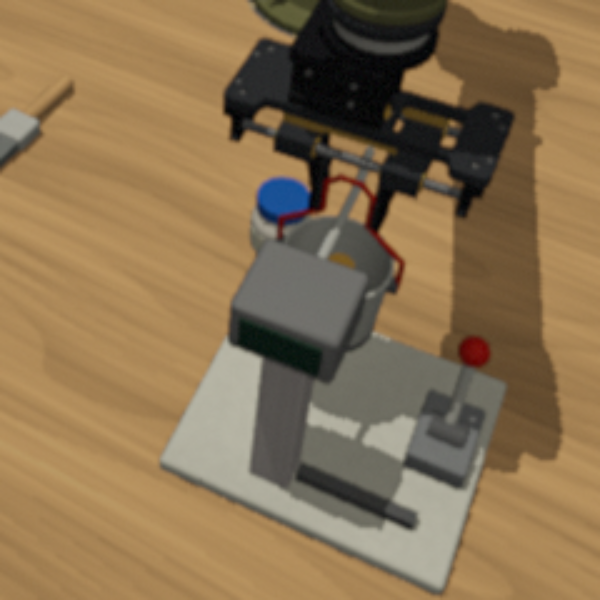

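The hook bar, from (370,152) to (325,255), passes through the loop under the crown at (350,180). I'm lowering onto the bar.

Call:
move_arm(steps=[[[0,0,0.005],0],[[0,0,0.012],0],[[0,0,0.019],0],[[0,0,0.025],0],[[0,0,0.029],0],[[0,0,0.032],0],[[0,0,0.033],0],[[0,0,0.033],0],[[0,0,0.033],0]])

```text
time_s: 20.75
tool_pos: [0.5616, 0.234, 0.2089]
tool_rot: [180.0, 0.1, -175.5]
force: [-3.5, -1.5, 4.0]
grip_width: 0.0398
```

Call:
move_arm(steps=[[[0,0,-0.001],0],[[0,0,-0.001],0]], squeeze=5)

```text
time_s: 21.0
tool_pos: [0.5617, 0.2347, 0.2089]
tool_rot: [179.9, 0.1, -175.4]
force: [2.0, 1.4, 0.9]
grip_width: 0.0408
```

Call:
move_arm(steps=[[[0,0,0],0],[[0,0,0],0],[[0,0,0],0],[[0,0,0],0],[[0,0,0],0],[[0,0,0],0]], hand=-0.5)

```text
time_s: 21.75
tool_pos: [0.5612, 0.2339, 0.2087]
tool_rot: [180.0, 0.0, -175.5]
force: [-0.1, 0.1, -0.6]
grip_width: 0.0648
```

```bash
python3 look.py p7
```

```text
scene 114 [[0.565, 0.286, 0.146], [0.565, 0.284, 0.17], [0.566, 0.275, 0.181], [0.573, 0.202, 0.186], [0.572, 0.21, 0.192], [0.572, 0.211, 0.196], [0.571, 0.217, 0.202], [0.569, 0.255, 0.219], [0.573, 0.22, 0.234], [0.573, 0.248, 0.242], [0.572, 0.233, 0.244]] [[0.572, 0.229, 0.244], [0.573, 0.238, 0.244], [0.571, 0.237, 0.245]]
top 0 [] []
at [0.5612 0.2339 0.2087] [ 180.      0.   -175.46] t 21.85 w 0.06503554952722881 F [-0.5  1.4  0.1]
(0.4648, 0.2262, 0.2415, 184.53) -> [0.0967, -0.0001, -0.0328] 0.0
(0.5695, 0.2345, 0.2415, 184.53) -> [-0.0084, -0.0001, -0.0328] 0.0
```

View pics/p7.png

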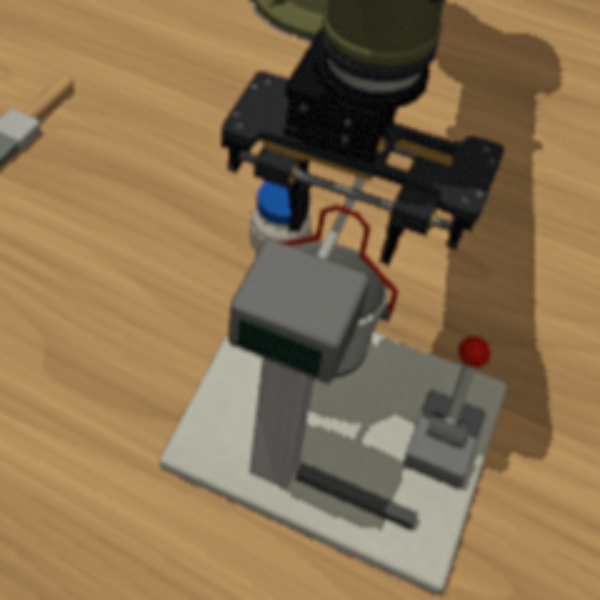

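The pail is hanging from the bar: its crown top is at 0.2445 m, which puts the crown centre at about 0.242 m. The fingers are open clear of it. I'm going straight up, turning 90° so the gripper's body stays clear of head and pail, then coming down on the robot side of the knob.

Call:
move_arm(steps=[[[0,0,-0.01],0],[[0,0,-0.03],0],[[0,0,-0.06],0],[[0,0,-0.1],0],[[0,0,-0.14],0],[[0.02,0.03,-0.14],0.18],[[0.04,0.06,-0.14],0.36],[[0.06,0.09,-0.14],0.54],[[0.077,0.12,-0.14],0.72],[[0.077,0.12,-0.14],0.9],[[0.077,0.12,-0.14],1.08],[[0.077,0.12,-0.14],1.26],[[0.077,0.12,-0.14],1.44],[[0.077,0.12,-0.14],1.571],[[0.077,0.12,-0.14],1.571],[[0.077,0.12,-0.14],1.571]])

```text
time_s: 23.85
tool_pos: [0.4749, 0.3475, 0.3491]
tool_rot: [180.0, -0.0, 94.7]
force: [-1.0, -0.9, 0.1]
grip_width: 0.0653
```

```bash
sed -i 's/^go.*//' look.py
cat >> look.py <<'E'
P0=np.array([.5545,.2333]); c,s=np.cos(np.radians(4.53)),np.sin(np.radians(4.53)); W=lambda x,y:(P0[0]+c*x-s*y,P0[1]+s*x+c*y)
im,d,K,D,T=cam('scene'); u,P=cloud(d,K,D,T); hsv=cv2.cvtColor(im,cv2.COLOR_RGB2HSV)[u[:,1],u[:,0]].astype(int)
red=((hsv[:,0]<8)|(hsv[:,0]>172))&(hsv[:,1]>130)&(hsv[:,2]>50)
def sc(Q): e=Q[:,:2]-P0; return np.c_[e@[c,s],e@[-s,c],Q[:,2]]
S=sc(P)
k=red&(abs(S[:,1]-.12)<.03)&(abs(S[:,0]-.03)<.07)&(S[:,2]>.08)&(S[:,2]<.14); q=S[k]; 
A=np.c_[2*q,np.ones(len(q))]; f=np.linalg.lstsq(A,(q**2).sum(1),rcond=None)[0]; print('knob',k.sum(),q.mean(0).round(4),q.min(0).round(3),q.max(0).round(3),'sphere',f[:3].round(4))
b=red&(abs(S[:,1])<.06)&(abs(S[:,0])<.07)&(S[:,2]>.14); q=S[b]; t=q[q[:,2]>.238]; print('crown',t.mean(0).round(4),t[:,2].max().round(4),'n',len(t),'lowest',q[:,2].min())
go(W(-.07,.12)+(.106,94.53),W(.04,.12)+(.106,94.53))
E
python3 look.py p8
```

```text
scene 0 [] []
top 0 [] []
knob 110 [0.0038 0.1206 0.121 ] [-0.007  0.11   0.109] [0.012 0.132 0.128] sphere [0.0002 0.1203 0.1166]
crown [0.0167 0.0023 0.2417] 0.2464 n 28 lowest 0.14379734989034132
at [0.4749 0.3474 0.3488] [ 1.7999e+02 -1.0000e-02  9.4590e+01] t 24.0 w 0.06495333224860177 F [ 0.8 -0.5  0.1]
(np.float64(0.4752409435231538), np.float64(0.3473964590440918), 0.106, 94.53) -> [-0.0001, 0.0003, 0.2428] 0.001
(np.float64(0.5848973162824144), np.float64(0.3560843767049655), 0.106, 94.53) -> [-0.0002, 0.1103, 0.2429] 0.001
```

View pics/p8.png

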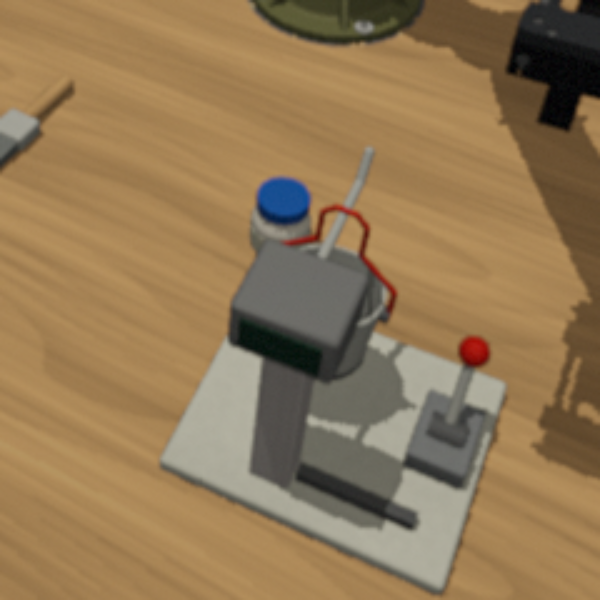

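The pail hangs free on the bar, with its crown 2 mm off the bar line. The knob at (475,350) sits at (0, 120, 117) mm in the scale's frame. I'm closing the fingers, descending, and pushing along the scale's +x.

Call:
move_arm(steps=[[[0,0,0.04],0],[[0,0,0.09],0],[[0,0,0.14],0],[[0,0,0.19],0],[[0,0,0.23],0],[[0,0,0.243],0],[[0,0,0.243],0],[[0,0,0.243],0]], hand=1, squeeze=10)

```text
time_s: 25.0
tool_pos: [0.4762, 0.3484, 0.1078]
tool_rot: [179.8, -0.1, 94.5]
force: [0.2, -0.8, -0.2]
grip_width: 0.0015
```

Call:
move_arm(steps=[[[0,0.015,0],0],[[0,0.03,0],0],[[0,0.04,0],0],[[0,0.048,0],0],[[0,0.056,0],0],[[0,0.064,0],0],[[0,0.072,0],0],[[0,0.08,0],0],[[0,0.088,0],0],[[0,0.095,0],0],[[0,0.101,0],0],[[0,0.106,0],0],[[0,0.11,0],0],[[0,0.111,0],0],[[0,0.111,0],0]])

```text
time_s: 26.88
tool_pos: [0.5857, 0.3562, 0.1058]
tool_rot: [180.0, -0.0, 94.5]
force: [0.3, -0.6, 0.2]
grip_width: 0.0005
```

```bash
python3 look.py p9
```

```text
scene 28 [[0.566, 0.284, 0.145], [0.567, 0.286, 0.151], [0.569, 0.284, 0.155], [0.569, 0.285, 0.162], [0.568, 0.286, 0.168], [0.566, 0.284, 0.172], [0.565, 0.281, 0.175], [0.571, 0.284, 0.176], [0.569, 0.283, 0.177], [0.568, 0.278, 0.178], [0.568, 0.275, 0.18], [0.57, 0.274, 0.182], [0.57, 0.272, 0.183], [0.567, 0.27, 0.185]] [[0.57, 0.269, 0.184], [0.567, 0.27, 0.185], [0.57, 0.271, 0.186]]
top 16 [[0.586, 0.331, 0.03], [0.599, 0.348, 0.112], [0.601, 0.347, 0.117], [0.563, 0.281, 0.152], [0.564, 0.281, 0.161], [0.563, 0.285, 0.17], [0.565, 0.284, 0.173], [0.562, 0.281, 0.174], [0.562, 0.279, 0.175], [0.564, 0.28, 0.177], [0.566, 0.275, 0.179], [0.566, 0.278, 0.179], [0.564, 0.277, 0.18], [0.564, 0.274, 0.181], [0.563, 0.271, 0.183], [0.566, 0.271, 0.184]] [[0.564, 0.274, 0.181], [0.563, 0.271, 0.183], [0.566, 0.271, 0.184]]look.py:18: RuntimeWarning: Mean of empty slice.
  A=np.c_[2*q,np.ones(len(q))]; f=np.linalg.lstsq(A,(q**2).sum(1),rcond=None)[0]; print('knob',k.sum(),q.mean(0).round(4),q.min(0).round(3),q.max(0).round(3),'sphere',f[:3].round(4))
  ret = um.true_divide(
Traceback (most recent call last):
  File "look.py", line 18, in <module>
    A=np.c_[2*q,np.ones(len(q))]; f=np.linalg.lstsq(A,(q**2).sum(1),rcond=None)[0]; print('knob',k.sum(),q.mean(0).round(4),q.min(0).round(3),q.max(0).round(3),'sphere',f[:3].round(4))
                                                                                                                            ~~~~~^^^
ValueError: zero-size array to reduction operation minimum which has no identity
```

No stop force yet, so I'm pushing a little further.

Call:
move_arm(steps=[[[0,0.003,0],0],[[0,0.006,0],0],[[0,0.006,0],0],[[0,0.006,0],0]])

```text
time_s: 27.52
tool_pos: [0.591, 0.3568, 0.1055]
tool_rot: [-179.9, 0.0, 94.5]
force: [-3.2, -0.8, 0.8]
grip_width: 0.0008
```

A stop force of −3 N shows. I'm backing off, rising, and checking.

Call:
move_arm(steps=[[[0,-0.01,0],0],[[0,-0.05,0],0],[[0,-0.09,-0.03],0],[[0,-0.11,-0.09],0],[[0,-0.11,-0.15],0],[[0,-0.11,-0.21],0],[[0,-0.11,-0.24],0],[[0,-0.11,-0.24],0],[[0,-0.11,-0.24],0]])

```text
time_s: 28.65
tool_pos: [0.4816, 0.3477, 0.3447]
tool_rot: [-180.0, 0.0, 94.5]
force: [-0.3, 0.5, 0.2]
grip_width: 0.0004
```

```bash
python3 look.py p9; sleep 0; python3 look.py p9 | grep -E 'crown|knob'
```

```text
scene 0 [] []
top 0 [] []
knob 137 [0.0749 0.1205 0.1178] [0.064 0.109 0.103] [0.083 0.133 0.126] sphere [0.0702 0.1201 0.1125]
crown [0.0166 0.0025 0.2418] 0.245 n 25 lowest 0.1424059883517621
at [0.4814 0.3477 0.3439] [-1.7989e+02  9.0000e-02  9.4530e+01] t 28.8 w 0.00032414131186679564 F [-0.4 -0.   0.7]
(np.float64(0.4752409435231538), np.float64(0.3473964590440918), 0.106, 94.53) -> [0.0006, -0.0057, 0.238] -0.0
(np.float64(0.5848973162824144), np.float64(0.3560843767049655), 0.106, 94.53) -> [0.0006, 0.1043, 0.2377] -0.0
knob 138 [0.0748 0.1206 0.1179] [0.062 0.109 0.105] [0.083 0.133 0.124] sphere [0.0705 0.1205 0.1124]
crown [0.0169 0.0027 0.2423] 0.2445 n 27 lowest 0.1420595402178244
```

The knob is at x = 70 mm, leaning +0.5 rad, so the lever is against its stop. The crown is steady on the bar. Handing in.

Run:
```python
from h import *
im,d,K,D,T=cam('top'); u,P=cloud(d,K,D,T)
for nm,c,z in [('dark',(.5456,-.3184),.066),('white',(.4365,-.3122),.066),('jar',(.425,.124),.06)]:
    m=(np.hypot(P[:,0]-c[0],P[:,1]-c[1])<.03)&(P[:,2]>z)&(P[:,2]<.08); print(nm,P[m].mean(0).round(4) if m.sum() else None)
hsv=cv2.cvtColor(im,cv2.COLOR_RGB2HSV)[u[:,1],u[:,0]].astype(int)
b=(np.hypot(P[:,0]-.57,P[:,1]-.236)<.04)&(hsv[:,0]>12)&(hsv[:,0]<32)&(hsv[:,1]>110)&(P[:,2]>.07); print('brass in pail px',b.sum(),P[b].mean(0).round(3) if b.sum() else '')
print(env.sign_off())
```

```text
dark [ 0.545  -0.3182  0.0694]
white [ 0.4363 -0.312   0.0694]
jar [0.4253 0.1281 0.0696]
brass in pail px 129 [0.565 0.231 0.13 ]
the job is handed in; nothing more can be done
None
```

The brass plug is in the pail, the pail hangs by its bail on the scale's hook, and the arrest lever is fully over. I handed the job in at about 29 s; sign-off gives no verdict.

**What I did**
1. I took the smaller brass plug from the rack's middle hole and stood it in the pail with the bail still folded down.
2. I gripped the bail loop by its sides and swung it upright with the pail on the bench.
3. I threaded the loop over the hook's tip, lowered it onto the bar and let go.
4. I then pushed the arrest lever over with closed fingers until it met its stop, and pulled the arm away.

**Last checks**
- **Pail:** the crown centre is about 242 mm up, 17 mm along the bar and 2–3 mm off it sideways. Two readings in a row agreed.
- **Plug:** brass shows inside the hanging pail.
- **Lever:** the knob is at x ≈ 70 mm in the scale's frame, which is a lean of about 0.5 rad and so at the stop.
- **Other plugs and jar:** the dark and white plugs are within about 1 mm of where they started. The jar reads 4 mm off in y, which I put down to measurement.

**What failed or was not checked**
- The last picture could not be viewed because the 12-picture limit was reached, so the final checks are by depth data only.
- I did not re-measure the brush at the end; nothing was moved near it.
- One carry move ended 110 mm higher than planned because I counted its height twice. It did no harm.

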